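# Put the rinsed sample bottle upside down on the free drying peg

### The arm

A 6-joint arm with a two-finger parallel gripper is mounted at the origin on the work surface. World frame = base frame: x ahead of the robot, y to its left, z up, the work surface at z = 0. Lengths are in mm, angles in rad, forces in N, time in s.
With the tool pointing down it reaches from about 350 to 775 mm from the base axis. Payload 7.3 kg.
Tool frame: the origin (TCP) lies at the very end of the fingers, on their centre line; the grasp point (between the pads) lies 19 mm behind it; x points along the fingers, z is the direction in which the jaws open and shut, and the axes are right-handed (so a half turn about x gives the same grasp; the last joint's range is limited). The gripper opens to 92 mm and grips with 3 to 60 N. Pads are 19 mm wide; open, the fingers measure 130 mm over their backs; the gripper's body (75 mm by 190 mm) begins 47 mm behind the grasp point.
Start: joints at [0.991, 0.342, 1.524, -0, 1.275, -0.146], TCP at [220.658, 476.398, 226.741] pointing down, gripper open.
Joint ranges: [-2.53, 2.53], [-0.77, 2.02], [0.04, 2.7], [-1, 4.14], [0.28, 2.66], [-3.11, 3.11]. Speed limits (rad/s): [2.57, 2.57, 3.14, 3.14, 3.14, 3.14].

### API

Orientations are given as [roll, pitch, yaw] about the fixed x, y, z axes, in that order (R = Rz(yaw) Ry(pitch) Rx(roll)).
In Python, from plant import * gives the robot as it stands.
- The arm moves only by the tool carry_out, never from a script. Its argument "rows" is a list of rows, each a list of 4 numbers: the shift along the world's x, y, z in mm, then the turn about the world's z in degrees. In form: [[x, y, z, twist], ...]. A call has 1 to 20 rows; each row is the pose to reach, as a shift and turn from the pose measured when the call began; what a row does not reach only later rows make up. A row lasts 1/12 s, in which the tool goes at most 41.7 mm and 7.16 degrees, less where a joint would pass 70% of its speed; a pose out of reach is approached as far as the arm can. A call with a gripper value outside its range is refused whole. "hand" is the finger opening in mm, from 0 to 91.8, set as the call begins (left out, the last holds). The fingers move at their own pace and stop on an object; the grip force is fixed at half the most. Time passes only in rows, so rows that repeat a pose let the fingers close. It gives the time, the measured TCP pose, the force and the opening at its end, in the units of the state.
- get_obs(): the state, without advancing time (a new reading comes with each control period).
- capture(name): name is "scene" or "side" or "wrist"; returns the picture (480x640x3 uint8, red, green, blue); there is no depth.
- camera_info(name): a dict with "camera_matrix" (3x3 intrinsics, pixels), "pose" (4x4, takes a point from camera to world coordinates); the wrist camera has in their place "mount" (4x4, takes a point from camera to tool coordinates, whose origin is the TCP and whose axes are the tool frame's). Camera axes: x right, y down, z forward; pixel columns grow to the right and rows downward; lengths in mm; the calibration is good to about 2 mm. A picture is of the moment at which its call begins: read the wrist's pose just before it. camera_info takes no time and is no camera call.
- close_job(): hands the job in, once; it reports no verdict.
The state is a dict: "time": time; "joint_positions": joint angles; "dq": joint speeds; "tau": joint torques, N m; "tool_pos": TCP position; "tcp_rot": TCP orientation; "contact_force": force on the tool from outside, world axes, zero at the start; "moment": the same for the moment, N m; "grip_width": finger opening in mm.
Only numpy, scipy, OpenCV 4.12 (cv2) and the standard library are available. Lean on these libraries where they do the work, as an engineer would, in place of code of your own. Each camera call takes 0.05 s, during which the arm holds its last target. There are 200 camera calls.

### The job

Take the rinsed square sample bottle that lies on its side on the draining mat and set it upside down on the free peg of the drying rack: lower it over the peg, do not drop it, until its rim stands on the ribs, and leave it standing there straight and still. Leave the two bottles already drying standing undisturbed on their pegs, and do not shift the cap or the other loose things on the desk.

Things in the scene. Friction and masses are not known exactly. Their poses are not given: they have to be found in the camera images.
- bottle: The rinsed bottle: off-white plastic, hollow, open, 30 to 65 g. Square body 54 x 54 mm, 90 long, then a 12 mm shoulder and a round neck; 128 mm from base to mouth. Starts lying on one flat side on the mat. Origin: on the long axis, middle of the square body, 45 mm from the base, 83 from the mouth. x runs from base to mouth; lying at the start, z is up and y level, square to the sides.
- bottle_mouth (a point): The centre of the bottle's open mouth, in the plane of the rim. The neck is 26 mm long, outer diameter 40 mm (threads 43), inner diameter 34; wall 3 mm. Axes as the bottle's.
- free_seat (a point): The centre of the free peg's foot at the height of the rib tops on which the rim stands: 18 mm above the desk. Axes as the rack's.
- free_tip (a point): The top of the free peg, 85 mm above the rib tops (103 mm above the desk). The peg is an upright steel rod, 14 mm in diameter with a round tip.
- rack: The drying rack, fixed: white drip tray 125 x 335 mm, rim 16 mm high, with three upright steel pegs along its y axis at y = -105 (the free one), 0 and +105 mm. Round each peg six thin white ribs spread out to 32 mm from its axis, tops 18 mm above the desk. Origin: centre of its underside, z up, x away from the robot (within 25 degrees).
- dry_middle: A bottle like the rinsed one, already drying upside down on the middle peg, loose. Origin: centre of its mouth; z axis up through it to its base 128 mm above.
- dry_end: A bottle like it, drying on the peg at +105 mm, loose. Origin and axes as for dry_middle.
- drain_mat: The flat ribbed teal draining mat, fixed, 200 x 282 mm (long along its y) and 4 mm thick, on which the bottle lies. Origin: centre of its underside, z up.
- cap: The blue screw cap, 49 mm across and 20 mm high, lying loose near a corner of the mat. Origin: centre of its underside.
- brush: A bottle brush, 270 mm long and 31 mm high at most, lying loose beyond the rack and mat. Origin: on its underside near the middle; x along it to the bristles.
- glasses_case: A brown glasses case, 62 x 165 x 32 mm, loose at the far side of the desk. Origin: centre of its underside, y along it.
- mouse: A black computer mouse, 62 x 108 x 34 mm, loose at the right of the desk. Origin: centre of its underside.
- sanitiser: A light blue pump bottle of hand sanitiser, 66 mm across and 189 mm high, loose, standing at the far side of the desk. Origin: centre of its underside.
There are look-alikes about, which are no part of the job. What is shaped like the dry_end but red is not meant. Leave any green look-alike of the bottle alone.

How it is judged (in metres and radians):
On the way:
1. the bottle, still held by the gripper and mouth down, has been lowered over the free peg to within 25 mm of its seat (horizontal distance between bottle_mouth and free_seat below 0.016 m and z of bottle_mouth in the frame of free_seat below 0.025 m and angle between bottle's own x axis and vertical above 2.75 rad and contact force between the fingers and bottle above 0.3 N), for 0.05 s.
At the end, for the whole second after the job is handed in: Bottle mouth down on the free peg, released, at rest: mouth within 14 mm (level) of the peg axis, rim within 5 mm of the rib tops, axis within 8 degrees of vertical. Drying bottles still on their pegs (moved under 25 mm, tilt under 8 degrees); cap, brush, case, mouse, pump bottle moved under 30 mm (horizontal distance between bottle_mouth and free_seat below 0.014 m and angle between bottle's own x axis and vertical above 3 rad and z of bottle_mouth in the frame of free_seat between -0.004 and 0.005 m and linear speed of bottle below 0.02 m/s and angular speed of bottle below 0.2 rad/s and angle between each of dry_middle, dry_end's own z axis and vertical below 0.14 rad and distance of each of dry_middle, dry_end from where it was at the start of the episode below 0.025 m and distance of each of cap, brush, glasses_case, mouse, sanitiser from where it was at the start of the episode below 0.03 m); the robot touches nothing.
It fails at once if a drying bottle is knocked over or taken off its peg (tilted over 20 degrees or moved over 25 mm) (angle between any of dry_middle, dry_end's own z axis and vertical above 0.35 rad or distance of any of dry_middle, dry_end from where it was at the start of the episode above 0.025 m).
It fails at once if the cap, brush, glasses case, mouse or pump bottle is shifted more than 30 mm (distance of any of cap, brush, glasses_case, mouse, sanitiser from where it was at the start of the episode above 0.03 m).
It also fails if it takes over 64 s, if anything falls off the work surface, if the arm or the gripper's body presses on something with over 40 N, if the wrist force passes 120 N, or if a joint passes its speed limit or range.

## Working session

There is one attempt and no reset: what is moved stays moved. The work goes in short steps, Python scripts to look and compute and a tool call to move; the robot and the scene stay as the last step left them, time stands still between calls to the robot, and variables do not carry over. Pictures are saved under pics/ and viewed, about 8 in all and at most 12, crops included, and the job is handed in when it is done.

Besides the shell and the picture viewer there is one more tool, called after "Request:" as a command line: name --pt "numbers of a row" for each row, then --argument value for the rest. carry_out: Moves the arm, as the interface text tells. Its arguments: {"type":"object","properties":{"rows":{"type":"array"},"hand":{"type":"number"}},"required":["rows"]}

```bash
mkdir -p pics; ls; python3 - <<'E'
from plant import *
import cv2,numpy as np
o=get_obs();print({k:np.round(v,3).tolist() for k,v in o.items()})
for n in("scene","side","wrist"):
    i=camera_info(n);print(n,{k:np.round(v,3).tolist() for k,v in i.items() if k in("camera_matrix","pose","mount")})
    cv2.imwrite(f"pics/{n}0.png",cv2.cvtColor(capture(n),cv2.COLOR_RGB2BGR))
E
```

```text
pics
{'time': 0.0, 'joint_positions': [0.991, 0.343, 1.525, -0.0, 1.275, -0.146], 'dq': [0.001, -0.0, -0.002, 0.001, -0.0, 0.001], 'tau': [0.001, -43.124, -24.422, 0.072, 0.056, -0.0], 'tool_pos': [220.422, 476.048, 226.054], 'tcp_rot': [3.003, 1.569, -2.144], 'contact_force': [-0.149, -0.648, -0.276], 'moment': [0.022, -0.064, 0.006], 'grip_width': 92.076}
scene {'camera_matrix': [[492.07, 0.0, 321.747], [0.0, 492.07, 242.527], [0.0, 0.0, 1.0]], 'pose': [[-0.274, 0.638, -0.719, 1572.406], [0.962, 0.181, -0.206, 158.214], [-0.002, -0.748, -0.663, 967.946], [0.0, 0.0, 0.0, 1.0]]}
side {'camera_matrix': [[498.877, 0.0, 324.718], [0.0, 498.877, 233.789], [0.0, 0.0, 1.0]], 'pose': [[-0.996, -0.049, 0.073, 521.311], [-0.086, 0.711, -0.698, 666.436], [-0.018, -0.702, -0.712, 891.522], [0.0, 0.0, 0.0, 1.0]]}
wrist {'camera_matrix': [[406.367, 0.0, 326.374], [0.0, 406.367, 232.24], [0.0, 0.0, 1.0]], 'mount': [[-0.0, -0.251, 0.968, -157.727], [0.001, -0.968, -0.251, 66.515], [1.0, 0.001, 0.001, 0.169], [0.0, 0.0, 0.0, 1.0]]}
```

View pics/scene0.png

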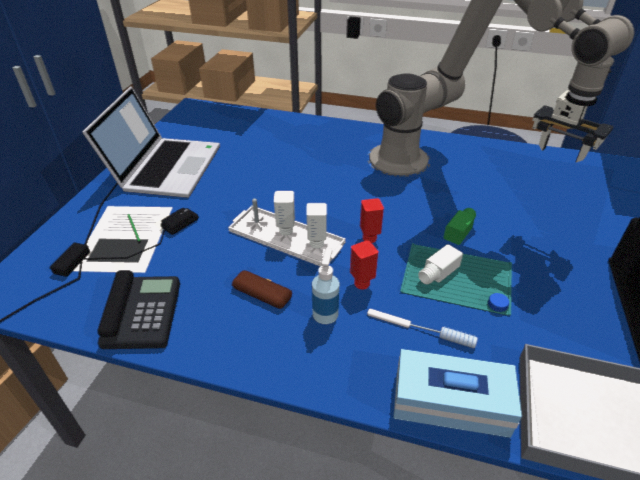

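View pics/side0.png

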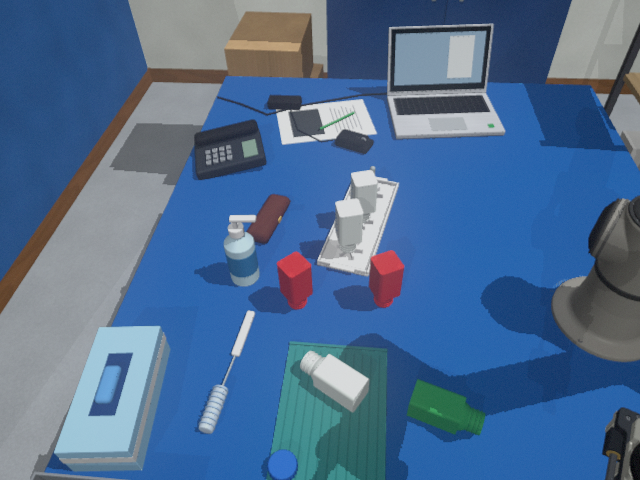

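The pictures show the white bottle on the teal mat. In side view its mouth is near (311,363) and its base near (355,395). The free peg is at the far end of the rack, with its tip near (254,200) in scene and (373,170) in side. Next I make helpers, rough positions and zoomed crops.

```bash
cat > h.py <<'E'
from plant import *
import cv2,numpy as np
from scipy.spatial.transform import Rotation as R
def wpose():
    o=get_obs();T=np.eye(4);T[:3,:3]=R.from_euler('xyz',o['tcp_rot']).as_matrix();T[:3,3]=o['tool_pos']
    return T@np.array(camera_info('wrist')['mount'])
def pose(n): return np.array(camera_info(n)['pose'])
def ray(n,uv,T=None):
    T=pose(n) if T is None else T
    K=np.array(camera_info(n)['camera_matrix']);d=T[:3,:3]@np.linalg.solve(K,[*uv,1.])
    return T[:3,3],d/np.linalg.norm(d)
def onz(n,uv,z,T=None):
    c,d=ray(n,uv,T);return c+d*(z-c[2])/d[2]
def tri(*rs):
    A=sum(np.eye(3)-np.outer(d,d) for c,d in rs);b=sum((np.eye(3)-np.outer(d,d))@c for c,d in rs)
    return np.linalg.solve(A,b)
def save(f,im): cv2.imwrite('pics/'+f,cv2.cvtColor(im,cv2.COLOR_RGB2BGR))
E
python3 - <<'E'
from h import *
im={n:cv2.cvtColor(cv2.imread(f'pics/{n}0.png'),cv2.COLOR_BGR2RGB) for n in('scene','side')}
print('tip',tri(ray('scene',(254,200)),ray('side',(373,170))), onz('scene',(254,200),103),onz('side',(373,170),103))
s=im['side'];m=((s.min(2)>110)&(s.max(2).astype(int)-s.min(2)<45)).astype(np.uint8)
n,l,st,c=cv2.connectedComponentsWithStats(m)
k=l[385,340];mm=(l==k).astype(np.uint8);print(st[k],c[k])
print('bottle~',onz('side',c[k],45))
for uv in [(311,363),(358,398)]:print(uv,onz('side',uv,31))
a=cv2.resize(s[340:420,290:390],None,fx=4,fy=4,interpolation=cv2.INTER_CUBIC)
b=cv2.resize(s[155:275,310:410],None,fx=4,fy=4,interpolation=cv2.INTER_CUBIC)
c=cv2.resize(im['scene'][180:270,225:350],(400,288),interpolation=cv2.INTER_CUBIC)
out=np.zeros((608,800,3),np.uint8)
out[:320,:400]=a;out[:480,400:]=b;out[320:,:400]=c
save('crop0.png',out[:600])
E
```

```text
tip [ 498.50045163 -357.02271371   93.28662285] [ 507.21956443 -353.92076891  103.        ] [ 499.67404409 -340.63870457  103.        ]
[ 300  350   69   62 2309] [335.60069294 378.64400173]
bottle~ [555.5207653  210.51076451  45.        ]
(311, 363) [605.76400255 173.73148749  31.        ]
(358, 398) [512.56910568 238.32342849  31.        ]
```

View pics/crop0.png

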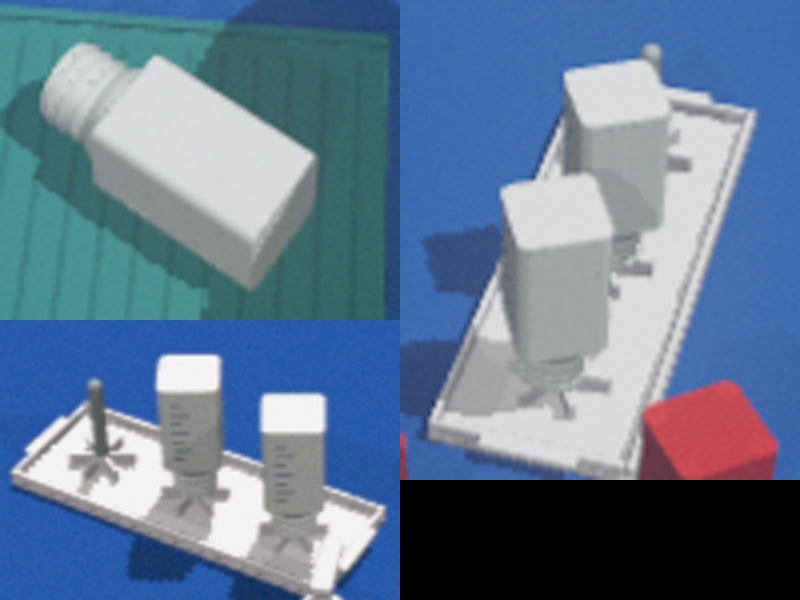

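The crop shows the bottle's top face clearly, plus the peg tip at (652,46) in the side crop and at (95,380), with its foot at (103,455), in the scene crop.

```bash
python3 - <<'E'
from h import *
side=lambda x,y:(290+x/4,340+y/4); sr=lambda x,y:(310+x/4,155+y/4); sc=lambda x,y:(225+x/3.2,180+(y-320)/3.2)
P=[onz('side',side(*p),58) for p in[(155,57),(316,155),(250,240),(95,135)]]
P=np.array(P);print(np.round(P,1)); print('edges',[round(np.linalg.norm(P[i]-P[(i+1)%4]),1) for i in range(4)])
base=(P[1]+P[2])/2;sh=(P[0]+P[3])/2;print('base',base,'shoulder',sh,'yaw',np.degrees(np.arctan2(*(sh-base)[[1,0]])))
t=[ray('scene',sc(95,382)),ray('side',sr(652,48))]
print('tip',tri(*t),onz('scene',sc(95,382),101),onz('side',sr(652,48),101),'foot',onz('scene',sc(103,457),18))
# drying bottles' base centres z=146
for nm,q in(('mid',[(565,72),(648,62),(668,118),(582,128)]),('end',[(500,188),(590,176),(610,235),(520,247)])):
    print(nm,np.mean([onz('side',sr(*p),146) for p in q],0))
print('scene mid',np.mean([onz('scene',sc(*p),146) for p in[(160,355),(221,355),(220,388),(157,388)]],0))
print('scene end',np.mean([onz('scene',sc(*p),146) for p in[(262,394),(325,394),(326,430),(261,430)]],0))
r=R.from_euler('xyz',get_obs()['tcp_rot']).as_matrix();print(r.round(2))
E
```

```text
[[571.5 168.2  58. ]
 [494.4 213.1  58. ]
 [522.4 256.2  58. ]
 [595.7 210.8  58. ]]
edges [np.float64(89.2), np.float64(51.5), np.float64(86.3), np.float64(49.0)]
base [508.36346241 234.65415951  58.        ] shoulder [583.62490908 189.49227042  58.        ] yaw -30.966567117012126
tip [ 227.02442567 -501.84393962  -60.98586935] [ 501.32932965 -354.30306739  101.        ] [ 246.8476258  -371.60726818  101.        ] foot [ 508.41137585 -351.49093416   18.        ]
mid [ 288.75281013 -266.80074776  146.        ]
end [ 332.67407717 -162.97733142  146.        ]
scene mid [ 519.4928426  -253.41655619  146.        ]
scene end [ 550.4849506  -148.82880734  146.        ]
[[-0.   -0.91  0.42]
 [-0.    0.42  0.91]
 [-1.    0.   -0.  ]]
```

```bash
python3 - <<'E'
from h import *
sr=lambda x,y:(310+(x-400)/4,155+y/4); sc=lambda x,y:(225+x/3.2,180+(y-320)/3.2)
print('tip',tri(ray('scene',sc(95,382)),ray('side',sr(652,48))),onz('side',sr(652,48),101))
for nm,q in(('mid',[(565,72),(648,62),(668,118),(582,128)]),('end',[(500,188),(590,176),(610,235),(520,247)])):
    print(nm,np.mean([onz('side',sr(*p),146) for p in q],0))
E
```

```text
tip [ 500.04491087 -355.16283463  100.56414137] [ 499.8475691  -355.51313204  101.        ]
mid [ 521.47768326 -251.75363116  146.        ]
end [ 551.72477895 -148.2859365   146.        ]
```

Tip is at about (500,-355,101), which agrees with its known height. The bottle base is at about (507,235) with its axis at -31°. Moving above the intended grip point near the base, then a wrist look.

Request:
carry_out --pt "298 -248 -106 -6" --pt "298 -248 -106 -6" --pt "298 -248 -106 -6" --pt "298 -248 -106 -6" --pt "298 -248 -106 -6" --pt "298 -248 -106 -6" --pt "298 -248 -106 -6" --pt "298 -248 -106 -6" --pt "298 -248 -106 -6" --pt "298 -248 -106 -6" --pt "298 -248 -106 -6" --pt "298 -248 -106 -6" --pt "298 -248 -106 -6" --pt "298 -248 -106 -6" --hand 91.8

```text
time: 1.32
tool_pos: [517.6, 229.0, 120.5]
tcp_rot: [2.734, 1.57, -2.515]
contact_force: [-0.4, 0.4, -0.4]
grip_width: 91.6
```

```bash
python3 - <<'E'
from h import *
T=wpose();im=capture('wrist');save('w1.png',im);np.save('w1T.npy',T)
o=get_obs();print(o['time'],o['tool_pos'],R.from_euler('xyz',o['tcp_rot']).as_matrix().round(3).tolist())
E
```

```text
1.3667 [517.68830785 229.17148656 120.65665888] [[-0.0, -0.859, 0.511], [-0.001, 0.511, 0.859], [-1.0, 0.0, -0.001]]
```

View pics/w1.png

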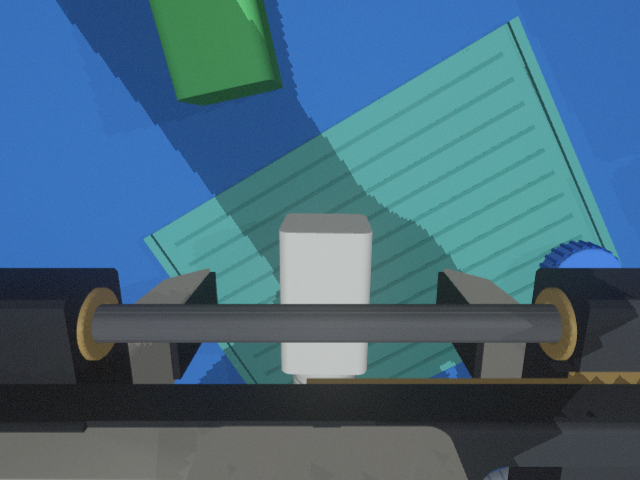

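The bottle is square to the jaws: base top edge at row 232 (cols 281–371), shoulder at row 374 (cols 283–367), centred between the fingers.

```bash
python3 - <<'E'
from h import *
T=np.load('w1T.npy')
P=np.array([onz('wrist',p,58,T) for p in[(281,232),(371,232),(283,374),(367,374)]]);print(P.round(1))
b,s=P[:2].mean(0),P[2:].mean(0);u=(s-b)/np.linalg.norm(s-b);print('base',b,'len',np.linalg.norm(s-b),'yaw',np.degrees(np.arctan2(u[1],u[0])),'w',np.linalg.norm(P[0]-P[1]))
for d in(10,12,14): print(d,(b+u*d-get_obs()['tool_pos'])[:2])
E
```

```text
[[496.5 212.4  58. ]
 [522.2 255.7  58. ]
 [573.4 165.2  58. ]
 [599.8 209.6  58. ]]
base [509.37589523 234.07932111  58.        ] len 90.22433332176425 yaw -31.14351867970558 w 50.37263004643323
10 [ 0.24633246 -0.26400097]
12 [ 1.95808147 -1.29836808]
14 [ 3.66983049 -2.33273518]
```

Request:
carry_out --pt "2 -1 -40 0" --pt "2 -1 -80 0" --pt "2 -1 -108 0" --pt "2 -1 -108 0" --pt "2 -1 -108 0" --pt "2 -1 -108 0"

```text
time: 1.87
tool_pos: [520.6, 229.1, 14.6]
tcp_rot: [-0.959, 1.568, 0.076]
contact_force: [1.8, -0.5, -0.1]
grip_width: 91.7
```

Request:
carry_out --pt "0 0 0 0" --pt "0 0 0 0" --pt "0 0 0 0" --pt "0 0 0 0" --pt "0 0 0 0" --pt "0 0 0 0" --pt "0 0 0 0" --pt "0 0 0 0" --pt "0 0 0 0" --pt "0 0 0 0" --hand 53

```text
time: 2.7
tool_pos: [520.6, 229.1, 14.7]
tcp_rot: [-0.99, 1.569, 0.045]
contact_force: [-1.3, -0.6, 3.1]
grip_width: 53.9
```

Request:
carry_out --pt "0 0 10 0" --pt "0 0 20 0" --pt "0 0 40 0" --pt "0 0 60 0" --pt "0 0 80 0" --pt "0 0 100 0" --pt "0 0 120 0" --pt "0 0 140 0" --pt "0 0 160 0" --pt "0 0 160 0" --pt "0 0 160 0"

```text
time: 3.62
tool_pos: [521.2, 229.3, 176.3]
tcp_rot: [-0.839, 1.565, 0.196]
contact_force: [-0.6, 0.4, -0.5]
grip_width: 54.0
```

```bash
python3 - <<'E'
from h import *
o=get_obs();print(o['time'],o['tool_pos'],o['contact_force'],o['grip_width'])
a=capture('side')[230:430,210:450];b=capture('scene')[130:330,340:580]
save('lift1.png',np.hstack([cv2.resize(x,(400,334)) for x in(a,b)]))
E
```

```text
3.6167 [521.17848241 229.27721163 176.27140953] [-0.560305    0.39445518 -0.52245072] 54.047289197476665
```

View pics/lift1.png

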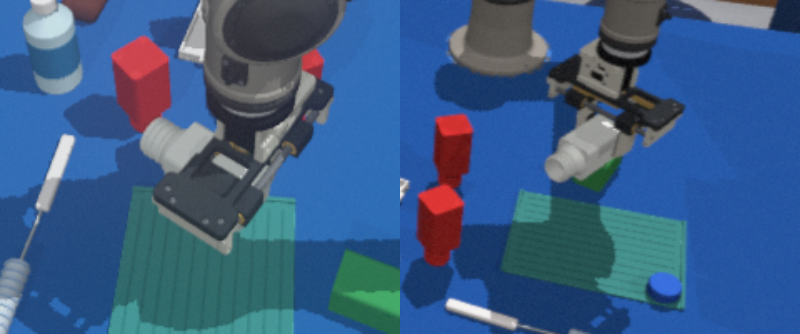

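It is held level after lifting. Now I try easing the grip in small steps so the mouth swings down, checking the tilt with a colour mask.

```bash
cat > tilt.py <<'E'
from h import *
def blob(n='scene'):
    s=capture(n).astype(int);o=get_obs()
    m=((s.min(2)>115)&(s.max(2)-s.min(2)<30)).astype(np.uint8)
    p=o['tool_pos']+np.array([0,0,0]);T=np.linalg.inv(pose(n));q=T[:3,:3]@p+T[:3,3]
    K=np.array(camera_info(n)['camera_matrix']);u=(K@q/q[2])[:2];w=np.zeros_like(m);u=u.astype(int)
    w[u[1]-25:u[1]+80,u[0]-70:u[0]+70]=1
    c,l,st,ce=cv2.connectedComponentsWithStats(m*w)
    k=1+np.argmax(st[1:,4]);(cx,cy),wh,a=cv2.minAreaRect(np.argwhere(l==k)[:,::-1].astype(np.float32))
    print('t',round(o['time'],2),'g',round(o['grip_width'],2),'z',round(o['tool_pos'][2],1),'tcp px',u,'blob',st[k],ce[k].round(),'rect',np.round(wh),round(a))
blob()
E
python3 tilt.py
```

```text
t 3.77 g 54.08 z 173.6 tcp px [460 217] blob [ 427  199   45   40 1054] [449. 219.] rect [27. 50.] 55
```

Request:
carry_out --pt "0 0 -30 0" --pt "0 0 -56 0" --pt "0 0 -56 0" --pt "0 0 -56 0" --pt "0 0 -56 0" --pt "0 0 -56 0" --pt "0 0 -56 0" --hand 53.8

```text
time: 4.35
tool_pos: [520.7, 229.1, 119.0]
tcp_rot: [-0.943, 1.568, 0.092]
contact_force: [-0.6, -1.1, -0.5]
grip_width: 54.1
```

```bash
python3 tilt.py
```

```text
t 4.4 g 53.78 z 118.9 tcp px [456 233] blob [424 216  43  39 987] [446. 236.] rect [26. 48.] 54
```

Request:
carry_out --pt "0 0 0 0" --pt "0 0 0 0" --pt "0 0 0 0" --pt "0 0 0 0" --hand 54.0

```text
time: 4.73
tool_pos: [520.6, 229.1, 119.1]
tcp_rot: [-0.941, 1.568, 0.094]
contact_force: [-0.3, 0.2, -0.2]
grip_width: 54.2
```

```bash
python3 tilt.py
```

```text
t 4.78 g 54.37 z 119.0 tcp px [456 233] blob [424 216  43  39 988] [446. 236.] rect [26. 48.] 54
```

Request:
carry_out --pt "0 0 0 0" --pt "0 0 0 0" --hand 54.2

```text
time: 4.95
tool_pos: [520.6, 229.1, 119.0]
tcp_rot: [-0.957, 1.568, 0.078]
contact_force: [0.8, -0.4, -1.0]
grip_width: 54.5
```

```bash
python3 tilt.py
```

```text
t 5.0 g 53.85 z 119.0 tcp px [456 233] blob [424 216  42  39 986] [446. 236.] rect [26. 48.] 53
```

Request:
carry_out --pt "0 0 0 0" --pt "0 0 0 0" --hand 54.4

```text
time: 5.17
tool_pos: [520.5, 229.1, 118.9]
tcp_rot: [-0.99, 1.569, 0.045]
contact_force: [-0.1, 0.2, -0.8]
grip_width: 54.3
```

```bash
python3 tilt.py
```

```text
t 5.22 g 54.5 z 118.9 tcp px [456 233] blob [424 216  43  39 984] [446. 236.] rect [26. 48.] 54
```

Request:
carry_out --pt "0 0 0 0" --pt "0 0 0 0" --hand 54.6

```text
time: 5.38
tool_pos: [520.6, 229.1, 118.9]
tcp_rot: [-0.982, 1.568, 0.053]
contact_force: [-0.1, -0.5, -0.9]
grip_width: 54.7
```

```bash
python3 tilt.py
```

```text
t 5.43 g 54.69 z 119.0 tcp px [456 233] blob [ 423  228   44   43 1044] [445. 249.] rect [25. 51.] 48
```

Request:
carry_out --pt "0 0 0 0" --pt "0 0 0 0" --hand 54.8

```text
time: 5.6
tool_pos: [520.7, 229.1, 119.0]
tcp_rot: [-0.959, 1.568, 0.076]
contact_force: [-1.2, -0.0, 0.0]
grip_width: 54.8
```

```bash
python3 tilt.py
```

```text
t 5.65 g 54.9 z 119.0 tcp px [456 233] blob [426 244  39  41 942] [445. 264.] rect [24. 47.] 45
```

It is moving now, so I clamp again and look.

Request:
carry_out --pt "0 0 0 0" --pt "0 0 0 0" --hand 52

```text
time: 5.82
tool_pos: [520.7, 229.1, 119.1]
tcp_rot: [-0.95, 1.568, 0.085]
contact_force: [-0.7, 0.5, -0.0]
grip_width: 52.2
```

```bash
python3 - <<'E'
from tilt import *
a=capture('side')[280:430,250:430];b=capture('scene')[170:320,380:560]
save('sw1.png',np.hstack([cv2.resize(x,(400,334)) for x in(a,b)]))
E
```

```text
t 5.87 g 52.5 z 119.1 tcp px [456 233] blob [426 244  39  41 941] [445. 264.] rect [24. 47.] 45
```

View pics/sw1.png

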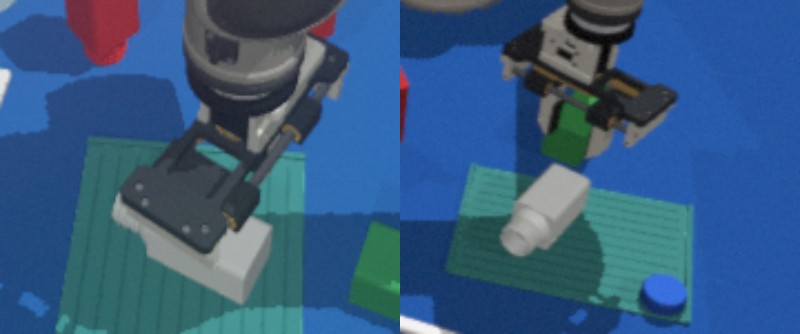

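The bottle fell back onto the mat, still on its side: the grip held at 54.4 and let go by 54.6–54.8. I'll re-measure and regrasp, then ease in finer steps.

Request:
carry_out --pt "0 0 0 0" --pt "0 0 0 0" --pt "0 0 0 0" --pt "0 0 0 0" --pt "0 0 0 0" --pt "0 0 0 0" --hand 91.8

```text
time: 6.47
tool_pos: [520.7, 229.1, 119.0]
tcp_rot: [-0.954, 1.568, 0.081]
contact_force: [-0.5, 0.5, 0.0]
grip_width: 87.4
```

```bash
cat > find.py <<'E'
from h import *
T=wpose();im=capture('wrist');s=im.astype(int);save('w_last.png',im)
m=((s.min(2)>130)&(s.max(2)-s.min(2)<35)).astype(np.uint8);m[380:]=0;m[:,:225]=0;m[:,430:]=0
m=cv2.morphologyEx(m,cv2.MORPH_OPEN,np.ones((5,5)))
r0=np.array([[y,np.where(m[y])[0].min(),np.where(m[y])[0].max()] for y in range(150,380,10) if m[y].sum()>40]);print(r0.tolist())
for y in range(150,380,8):
    print(y,s[y,326].tolist(),end=' ')
E
python3 find.py
```

```text
[[210, 315, 370], [220, 278, 371], [230, 279, 372], [240, 280, 373], [250, 282, 374], [260, 283, 375], [270, 285, 376], [280, 286, 376], [290, 288, 377], [300, 289, 378], [350, 297, 379], [360, 313, 366], [370, 315, 372]]
150 [53, 106, 108] 158 [66, 122, 122] 166 [64, 121, 121] 174 [68, 122, 120] 182 [57, 108, 107] 190 [72, 124, 123] 198 [119, 125, 124] 206 [118, 123, 122] 214 [192, 196, 194] 222 [192, 196, 194] 230 [192, 195, 194] 238 [192, 196, 195] 246 [193, 197, 195] 254 [193, 198, 196] 262 [193, 197, 196] 270 [189, 194, 192] 278 [192, 196, 194] 286 [191, 195, 194] 294 [191, 194, 193] 302 [191, 194, 193] 310 [75, 78, 79] 318 [90, 91, 96] 326 [98, 102, 105] 334 [92, 95, 100] 342 [131, 135, 135] 350 [191, 195, 192] 358 [180, 184, 182] 366 [175, 179, 178] 374 [178, 181, 182]
```

```bash
python3 - <<'E'
from h import *
T=wpose()
q=[(277,214),(370.5,209),(297.5,356),(379.5,352)]
P=np.array([onz('wrist',p,58,T) for p in q]);print(P.round(1))
b,s=P[:2].mean(0),P[2:].mean(0);u=(s-b)/np.linalg.norm(s-b);print('base',b,'len',np.linalg.norm(s-b),'yaw',np.degrees(np.arctan2(u[1],u[0])),'w',np.linalg.norm(P[0]-P[1]))
o=get_obs();z=R.from_euler('xyz',o['tcp_rot']).as_matrix()[:,2];print('jaw',np.degrees(np.arctan2(z[1],z[0])))
print((b+u*12-o['tool_pos'])[:2])
E
```

```text
[[489.7 216.4  58. ]
 [513.5 262.   58. ]
 [570.  180.1  58. ]
 [592.9 224.   58. ]]
base [501.58992073 239.19045028  58.        ] len 88.11352279885251 yaw -24.951983446042995 w 51.37981480537814
jaw 59.29845447646893
[-8.15792062  5.06018534]
```

Request:
carry_out --pt "-8 5 -20 5" --pt "-8 5 -60 5" --pt "-8 5 -90 5" --pt "-8 5 -109 5" --pt "-8 5 -109 5" --pt "-8 5 -109 5" --pt "-8 5 -109 5"

```text
time: 7.1
tool_pos: [513.5, 234.3, 11.3]
tcp_rot: [-0.909, 1.566, 0.213]
contact_force: [0.1, -0.6, -0.1]
grip_width: 91.8
```

Request:
carry_out --pt "0 0 0 0" --pt "0 0 0 0" --pt "0 0 0 0" --pt "0 0 0 0" --pt "0 0 0 0" --pt "0 0 0 0" --pt "0 0 0 0" --pt "0 0 0 0" --pt "0 0 0 0" --pt "0 0 0 0" --hand 53

```text
time: 7.93
tool_pos: [513.5, 234.3, 11.4]
tcp_rot: [-0.914, 1.566, 0.208]
contact_force: [-1.1, -0.7, 1.8]
grip_width: 53.7
```

Request:
carry_out --pt "0 0 10 0" --pt "0 0 30 0" --pt "0 0 60 0" --pt "0 0 90 0" --pt "0 0 112 0" --pt "0 0 112 0" --pt "0 0 112 0" --hand 54

```text
time: 8.52
tool_pos: [514.2, 234.6, 125.1]
tcp_rot: [-0.874, 1.563, 0.248]
contact_force: [-0.0, -0.3, -0.8]
grip_width: 54.0
```

```bash
python3 tilt.py
```

```text
t 8.57 g 54.04 z 123.6 tcp px [459 231] blob [432 213  38  41 923] [451. 233.] rect [26. 47.] 45
```

Request:
carry_out --pt "0 0 0 0" --pt "0 0 0 0" --hand 54.4

```text
time: 8.73
tool_pos: [512.5, 234.0, 122.4]
tcp_rot: [-1.015, 1.569, 0.107]
contact_force: [-0.7, 0.2, -0.1]
grip_width: 54.3
```

```bash
python3 tilt.py
```

```text
t 8.78 g 54.2 z 122.4 tcp px [459 231] blob [425 240  41  43 984] [445. 261.] rect [24. 49.] 42
```

Request:
carry_out --pt "0 0 0 0" --pt "0 0 0 0" --hand 54.45

```text
time: 8.95
tool_pos: [512.2, 233.9, 121.6]
tcp_rot: [-1.413, 1.57, -0.291]
contact_force: [-0.2, -0.9, -0.3]
grip_width: 54.7
```

```bash
python3 tilt.py
```

```text
t 9.0 g 54.77 z 121.8 tcp px [458 231] blob [424 242  44  38 972] [446. 261.] rect [25. 48.] 53
```

Request:
carry_out --pt "0 0 0 0" --pt "0 0 0 0" --hand 54.5

```text
time: 9.17
tool_pos: [512.3, 233.9, 121.5]
tcp_rot: [-1.447, 1.57, -0.325]
contact_force: [0.8, -0.1, 0.7]
grip_width: 54.0
```

```bash
python3 tilt.py
```

```text
t 9.22 g 54.46 z 121.6 tcp px [458 231] blob [424 242  44  38 969] [446. 261.] rect [25. 48.] 53
```

Easing the grip makes it drop flat rather than pivot, because the force is all or nothing. New plan, in three stages:
1. Grip firmly 35 mm from the base.
2. Use the fixed peg tip under the base end as a fulcrum to tilt the mouth down about 50°.
3. Put the mouth over the peg tip and arc the gripper to bring the bottle upright.

First I re-find the bottle.

Request:
carry_out --pt "0 0 0 0" --pt "0 0 0 0" --pt "0 0 0 0" --pt "0 0 0 0" --pt "0 0 0 0" --hand 91.8

```text
time: 9.63
tool_pos: [512.3, 233.9, 121.7]
tcp_rot: [-1.246, 1.57, -0.124]
contact_force: [-0.2, -1.1, -0.2]
grip_width: 83.0
```

```bash
python3 find.py; python3 - <<'E'
from h import *
o=get_obs();print('q',np.round(o['joint_positions'],2))
print('mouse',onz('scene',(180,221),20),'laptop corner',onz('scene',(219,146),10),onz('scene',(184,192),10))
E
```

```text
[[210, 284, 377], [220, 283, 376], [230, 282, 375], [240, 281, 373], [250, 280, 372], [260, 279, 370], [270, 279, 368], [280, 278, 367], [290, 276, 365], [300, 276, 364], [350, 284, 356], [360, 283, 341], [370, 282, 338]]
150 [66, 121, 123] 158 [65, 120, 122] 166 [64, 116, 116] 174 [69, 122, 122] 182 [71, 123, 122] 190 [114, 127, 127] 198 [124, 128, 128] 206 [194, 198, 197] 214 [192, 197, 194] 222 [194, 198, 197] 230 [192, 196, 194] 238 [195, 199, 196] 246 [192, 196, 195] 254 [193, 197, 196] 262 [193, 197, 196] 270 [193, 197, 195] 278 [192, 196, 194] 286 [192, 196, 195] 294 [192, 195, 194] 302 [193, 196, 195] 310 [74, 77, 79] 318 [86, 89, 95] 326 [98, 100, 103] 334 [93, 97, 102] 342 [132, 134, 136] 350 [190, 193, 192] 358 [171, 174, 173] 366 [155, 158, 157] 374 [177, 182, 180] q [ 0.29  0.51  1.56 -0.    1.06 -0.83]
mouse [ 566.76402692 -580.82118805   20.        ] laptop corner [ 110.89553508 -663.15820558   10.        ] [ 414.54488736 -649.45259304   10.        ]
```

View pics/w_last.png

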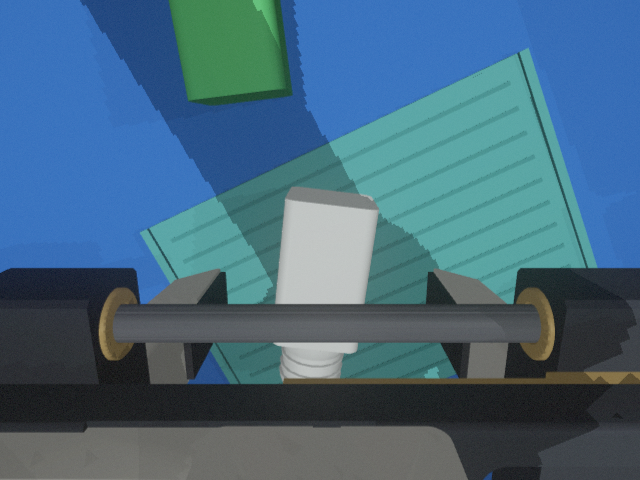

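The bottle is again flat on the mat. Its top-face corners are at (285,199), (378,207), (275,345) and (356,352).

```bash
python3 - <<'E'
from h import *
T=wpose()
P=np.array([onz('wrist',p,58,T) for p in[(285,199),(378,207),(275,345),(356,352)]]);print(P.round(1))
b,s=P[:2].mean(0),P[2:].mean(0);u=(s-b)/np.linalg.norm(s-b);print('base',b,'len',np.linalg.norm(s-b),'yaw',np.degrees(np.arctan2(u[1],u[0])),'w',np.linalg.norm(P[0]-P[1]))
o=get_obs();z=R.from_euler('xyz',o['tcp_rot']).as_matrix()[:,2];print('jaw',np.degrees(np.arctan2(z[1],z[0])))
print('shift d=35',(b+u*35-o['tool_pos'])[:2])
E
```

```text
[[477.3 225.8  58. ]
 [503.6 270.2  58. ]
 [554.4 179.5  58. ]
 [580.  221.8  58. ]]
base [490.42880857 248.03512013  58.        ] len 90.20422618221733 yaw -31.671531090372337 w 51.58481343066906
jaw 64.29633812528134
shift d=35 [ 7.91773836 -4.26538908]
```

Request:
carry_out --pt "8 -4 -20 -6" --pt "8 -4 -60 -6" --pt "8 -4 -90 -6" --pt "8 -4 -110 -6" --pt "8 -4 -110 -6" --pt "8 -4 -110 -6" --pt "8 -4 -110 -6"

```text
time: 10.27
tool_pos: [521.3, 230.3, 13.0]
tcp_rot: [-0.882, 1.568, 0.135]
contact_force: [0.3, -0.1, 1.1]
grip_width: 91.9
```

Request:
carry_out --pt "0 0 0 0" --pt "0 0 0 0" --pt "0 0 0 0" --pt "0 0 0 0" --pt "0 0 0 0" --pt "0 0 0 0" --pt "0 0 0 0" --pt "0 0 0 0" --pt "0 0 0 0" --pt "0 0 0 0" --hand 45

```text
time: 11.1
tool_pos: [521.3, 230.3, 13.2]
tcp_rot: [-0.889, 1.568, 0.129]
contact_force: [-1.0, -0.3, 3.0]
grip_width: 54.0
```

Request:
carry_out --pt "0 0 20 0" --pt "0 0 60 0" --pt "0 0 100 0" --pt "0 0 140 0" --pt "0 0 180 0" --pt "0 0 215 0" --pt "0 0 220 0" --pt "0 0 220 0"

```text
time: 11.77
tool_pos: [522.5, 230.6, 235.8]
tcp_rot: [-0.782, 1.562, 0.235]
contact_force: [-0.7, -0.2, -0.8]
grip_width: 53.6
```

Request:
carry_out --pt "-30 -610 0 -75" --pt "-30 -610 0 -75" --pt "-30 -610 0 -75" --pt "-30 -610 0 -75" --pt "-30 -610 0 -75" --pt "-30 -610 0 -75" --pt "-30 -610 0 -75" --pt "-30 -610 0 -75" --pt "-30 -610 0 -75" --pt "-30 -610 0 -75" --pt "-30 -610 0 -75" --pt "-30 -610 0 -75" --pt "-30 -610 0 -75" --pt "-30 -610 0 -75" --pt "-30 -610 0 -75" --pt "-30 -610 0 -75" --pt "-30 -610 0 -75" --pt "-30 -610 0 -75" --pt "-30 -610 0 -75" --pt "-30 -610 0 -75"

```text
time: 13.43
tool_pos: [492.8, -377.8, 235.6]
tcp_rot: [-0.781, 1.563, -1.071]
contact_force: [0.9, -0.2, -0.9]
grip_width: 53.9
```

```bash
python3 - <<'E'
from h import *
o=get_obs();M=R.from_euler('xyz',o['tcp_rot']).as_matrix();z=M[:,2];print(o['time'],o['tool_pos'],M.round(3).tolist(),'jaw',np.degrees(np.arctan2(z[1],z[0])),np.round(o['joint_positions'],2),o['grip_width'])
E
```

```text
13.4333 [ 492.83301531 -377.84830247  235.62609285] [[0.004, 0.286, 0.958], [-0.007, 0.958, -0.286], [-1.0, -0.006, 0.006]] jaw -16.59094294486886 [-0.78  0.51  1.23 -0.    1.39 -0.49] 53.88363004635139
```

Request:
carry_out --pt "0 0 -35 0" --pt "0 0 -70 0" --pt "0 0 -100 0" --pt "0 0 -118 0" --pt "0 0 -118 0" --pt "0 0 -118 0"

```text
time: 13.93
tool_pos: [493.0, -376.9, 117.6]
tcp_rot: [-0.83, 1.564, -1.119]
contact_force: [0.1, -0.8, -0.1]
grip_width: 53.8
```

Request:
carry_out --pt "-0.5 -2 -7 0" --pt "-1 -4 -9 0" --pt "-2 -7 -11.5 0" --pt "-3 -9 -14 0" --pt "-3.5 -11.5 -17 0" --pt "-3.5 -11.5 -17 0" --pt "-3.5 -11.5 -17 0"

```text
time: 14.52
tool_pos: [491.2, -389.2, 103.7]
tcp_rot: [-0.58, 1.559, -0.869]
contact_force: [1.7, 1.7, 7.5]
grip_width: 53.9
```

```bash
python3 - <<'E'
from h import *
print(get_obs()['contact_force'],get_obs()['tool_pos'])
a=capture('side')[100:270,290:460];b=capture('scene')[150:290,170:330]
save('t1.png',np.hstack([cv2.resize(x,(400,400)) for x in(a,b)]))
E
```

```text
[1.72209703 1.72897706 7.53141256] [ 491.24918416 -389.16212432  103.69949358]
```

View pics/t1.png

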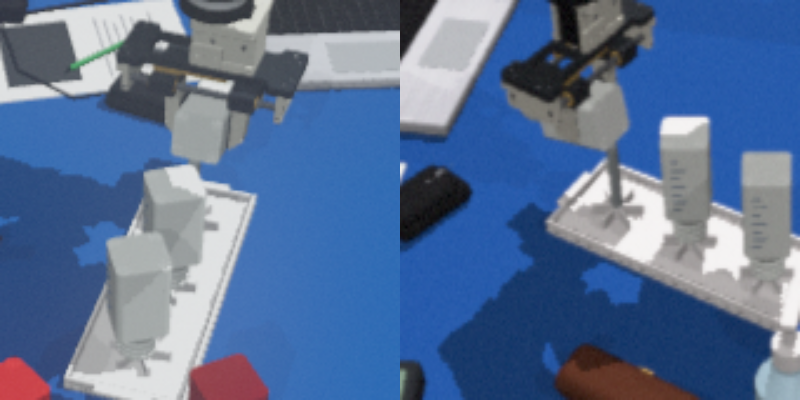

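The side and scene crops show the peg tip under the base end and the bottle tilting, with 7.5 N upward. Continuing the arc.

Request:
carry_out --pt "-0.5 -1.5 -5 0" --pt "-0.9 -3 -10 0" --pt "-1.2 -4 -13.5 0" --pt "-1.5 -5 -17 0" --pt "-1.7 -6 -21 0" --pt "-1.9 -6.5 -25 0" --pt "-1.9 -6.5 -29 0" --pt "-1.9 -6.5 -29 0" --pt "-1.9 -6.5 -29 0"

```text
time: 15.37
tool_pos: [490.6, -397.8, 78.0]
tcp_rot: [-0.595, 1.552, -0.884]
contact_force: [-1.9, -1.7, 6.9]
grip_width: 54.0
```

Request:
carry_out --pt "-1 -3 20 0" --pt "-1 -3 60 0" --pt "-1 -3 100 0" --pt "-1 -3 140 0" --pt "-1 -3 150 0" --pt "-1 -3 150 0"

```text
time: 15.87
tool_pos: [491.0, -402.4, 233.8]
tcp_rot: [-0.57, 1.541, -0.859]
contact_force: [-0.1, 0.7, -0.8]
grip_width: 54.1
```

```bash
python3 - <<'E'
from h import *
o=get_obs();print(o['time'],o['contact_force'],o['tool_pos'],o['grip_width'])
T=wpose();np.save('w2T.npy',T);w=capture('wrist')
a=capture('side')[70:250,290:450];b=capture('scene')[90:270,170:330]
save('t2.png',np.vstack([np.hstack([cv2.resize(x,(300,337)) for x in(a,b)]),cv2.resize(w,(350,263),interpolation=cv2.INTER_AREA)[:, :].copy() if 0 else np.zeros((0,600,3),np.uint8)]));save('w2.png',w)
E
```

```text
15.8667 [-0.1157073   0.74577234 -0.76989202] [ 491.00028485 -402.35344511  233.77157895] 54.13185719805291
```

View pics/t2.png

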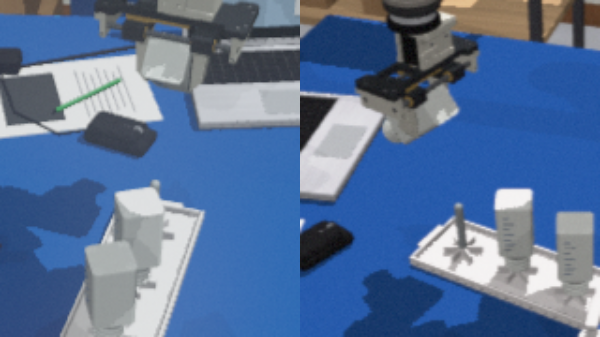

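The crops show the bottle tilted mouth-down and still held, with the mouth near (400,128) in the scene crop. I compute the angle from that.

```bash
python3 - <<'E'
from h import *
p=np.array([491,-402.4,252.8]);u=np.array([-.286,-.958,0]);n=np.array([.958,-.286,0])
for q in[(400,128),(388,132),(405,143),(458,105),(430,78)]:
    c,d=ray('scene',(170+(q[0]-300)*160/300,90+q[1]*180/337))
    # plane: near side face offset +27 (camera side) and centre plane
    for off in(0,20,27):
        t=((p+n*off-c)@n)/(d@n);x=c+t*d-p;print(q,off,'along',round(x@u,1),'z',round(x[2],1),end=' | ')
    print()
E
```

```text
(400, 128) 0 along 49.6 z -42.3 | (400, 128) 20 along 29.1 z -25.0 | (400, 128) 27 along 22.0 z -18.9 | 
(388, 132) 0 along 77.0 z -58.6 | (388, 132) 20 along 55.9 z -41.0 | (388, 132) 27 along 48.5 z -34.8 | 
(405, 143) 0 along 43.9 z -67.4 | (405, 143) 20 along 23.5 z -49.5 | (405, 143) 27 along 16.4 z -43.3 | 
(458, 105) 0 along -72.6 z 36.5 | (458, 105) 20 along -90.3 z 52.0 | (458, 105) 27 along -96.5 z 57.4 | 
(430, 78) 0 along -25.4 z 65.5 | (430, 78) 20 along -44.2 z 80.3 | (430, 78) 27 along -50.7 z 85.5 |
```

```bash
python3 - <<'E'
from h import *
im=cv2.cvtColor(cv2.imread('pics/w2.png'),cv2.COLOR_BGR2RGB).astype(int)
for y in range(150,310,6):
    r=im[y];m=(r.max(1)-r.min(1)<30)&(r.min(1)>70);x=np.where(m[240:420])[0]+240
    print(y,r[326].tolist(),(x.min(),x.max(),len(x)) if len(x) else None)
T=np.load('w2T.npy');K=np.array(camera_info('wrist')['camera_matrix']);Ti=np.linalg.inv(T)
p=np.array([491,-402.4,252.8]);u=np.array([-.286,-.958,0]);z=np.array([0,0,1.])
for th in(30,35,40,45,50,55,60):
    a=np.radians(th);ax=np.cos(a)*u-np.sin(a)*z;up=np.sin(a)*u+np.cos(a)*z
    out=[]
    for s,h in((-35,27),(-35,-27),(55,27),(55,-27)):
        q=Ti[:3,:3]@(p+s*ax+h*up)+Ti[:3,3];out.append([*(K@q/q[2])[:2].round(),round(406*54/q[2])])
    print(th,np.array(out).tolist())
E
```

```text
150 [123, 127, 129] (np.int64(250), np.int64(386), 137)
156 [119, 123, 125] (np.int64(250), np.int64(386), 137)
162 [215, 216, 216] (np.int64(251), np.int64(386), 136)
168 [217, 217, 218] (np.int64(252), np.int64(387), 136)
174 [215, 216, 216] (np.int64(252), np.int64(387), 136)
180 [216, 217, 217] (np.int64(253), np.int64(387), 135)
186 [216, 217, 217] (np.int64(254), np.int64(387), 134)
192 [186, 191, 189] (np.int64(254), np.int64(398), 145)
198 [193, 196, 196] (np.int64(245), np.int64(408), 164)
204 [152, 157, 155] (np.int64(240), np.int64(413), 174)
210 [186, 190, 188] (np.int64(240), np.int64(414), 175)
216 [186, 190, 188] (np.int64(240), np.int64(415), 176)
222 [187, 191, 189] (np.int64(240), np.int64(416), 177)
228 [185, 189, 188] (np.int64(240), np.int64(417), 178)
234 [185, 189, 188] (np.int64(240), np.int64(418), 179)
240 [151, 154, 153] (np.int64(240), np.int64(419), 180)
246 [149, 153, 151] (np.int64(240), np.int64(419), 180)
252 [151, 155, 154] (np.int64(240), np.int64(419), 180)
258 [153, 156, 154] (np.int64(240), np.int64(419), 180)
264 [149, 154, 151] (np.int64(240), 
[... 349 characters left out ...]
, 180)
306 [57, 59, 62] None
30 [[330.0, 328.0, 204.0], [326.0, 196.0, 151.0], [325.0, 442.0, 128.0], [323.0, 329.0, 105.0]]
35 [[330.0, 343.0, 205.0], [326.0, 197.0, 155.0], [325.0, 432.0, 124.0], [323.0, 319.0, 104.0]]
40 [[330.0, 358.0, 205.0], [326.0, 199.0, 159.0], [325.0, 421.0, 121.0], [323.0, 308.0, 104.0]]
45 [[330.0, 372.0, 204.0], [327.0, 202.0, 164.0], [325.0, 410.0, 118.0], [323.0, 298.0, 103.0]]
50 [[330.0, 385.0, 203.0], [327.0, 206.0, 168.0], [324.0, 399.0, 115.0], [323.0, 288.0, 103.0]]
55 [[330.0, 398.0, 201.0], [327.0, 212.0, 172.0], [324.0, 388.0, 113.0], [323.0, 278.0, 103.0]]
60 [[330.0, 409.0, 198.0], [327.0, 218.0, 177.0], [324.0, 378.0, 111.0], [323.0, 268.0, 104.0]]
```

The base-edge rows are ambiguous. I twist the gripper so the bottle's axis lies across the scene camera's view, which gives a clean tilt reading.

Request:
carry_out --pt "0 0 0 7" --pt "0 0 0 14" --pt "0 0 0 21" --pt "0 0 0 28" --pt "0 0 0 32" --pt "0 0 0 32" --pt "0 0 0 32"

```text
time: 16.6
tool_pos: [488.4, -399.8, 224.4]
tcp_rot: [-0.489, 1.557, -0.222]
contact_force: [0.2, -0.5, -0.6]
grip_width: 54.1
```

```bash
python3 - <<'E'
from h import *
o=get_obs();M=R.from_euler('xyz',o['tcp_rot']).as_matrix();z=M[:,2];print(o['time'],o['tool_pos'],M[:,0].round(3),'jaw',np.degrees(np.arctan2(z[1],z[0])))
b=capture('scene')[90:240,150:350]
save('t3.png',cv2.resize(b,(800,600),interpolation=cv2.INTER_CUBIC))
E
```

```text
16.6 [ 488.41278878 -399.77338047  224.41978151] [ 0.013 -0.003 -1.   ] jaw 15.330607837227042
```

View pics/t3.png

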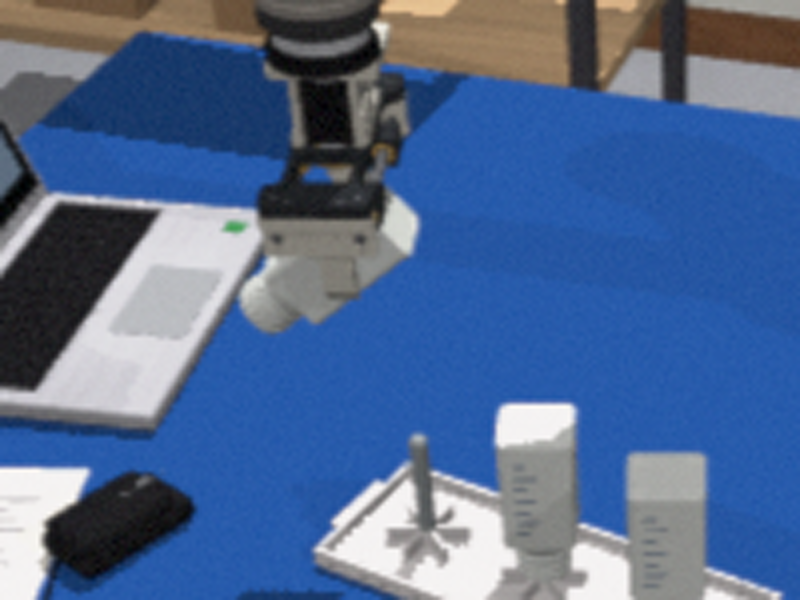

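Clear profile now: body lower edge from (415,242) to (317,322), and mouth rim from (242,298) to (270,331).

```bash
cat > prof.py <<'E'
from h import *
def prof(q,off,p,jaw):
    j=np.radians(jaw);n=np.array([np.cos(j),np.sin(j),0]);u=np.array([np.sin(j),-np.cos(j),0])
    c,d=ray('scene',q);x=c+d*(((p+n*off-c)@n)/(d@n))-p;return np.array([x@u,x[2]])
if __name__=='__main__':
    p=np.array([488.4,-399.8,243.4]);f=lambda q,off:prof((150+q[0]/4,90+q[1]/4),off,p,15.3)
    a,b=f((415,242),27),f((317,322),27);print('base low corner',a,'shoulder low',b,'len',np.linalg.norm(b-a),'th',np.degrees(np.arctan2(a[1]-b[1],b[0]-a[0])))
    e,g=f((242,298),5),f((270,331),5);m=f((256,315),0);print('mouth lip up',e,'low',g,'centre',m,np.linalg.norm(m),'th',np.degrees(np.arctan2(-m[1],m[0])),'lip dir',np.degrees(np.arctan2(e[0]-g[0],e[1]-g[1])))
E
python3 prof.py
```

```text
base low corner [-53.56736774  24.39691701] shoulder low [ 21.39244735 -40.36011298] len 99.05779531576357 th 40.823404610301544
mouth lip up [ 77.31825407 -34.94244175] low [ 61.36736335 -62.62949075] centre [ 70.81044672 -52.37402109] 88.07472651055534 th 36.48799691068887 lip dir 29.946837762236786
```

Tilt is about 39°, with the mouth about 72 mm ahead of and 58 mm below the grip. Next I bring the bottle in from the robot side, mouth pointing away along the rack's x and clear of the drying bottles, hook the lower lip on the peg tip and arc it upright.

Request:
carry_out --pt "-20 17 0 7" --pt "-40 34 0 14" --pt "-60 51 0 21" --pt "-80 68 0 28" --pt "-88 75 0 35" --pt "-88 75 0 42" --pt "-88 75 0 49" --pt "-88 75 0 56" --pt "-88 75 0 58" --pt "-88 75 0 58" --pt "-88 75 0 58"

```text
time: 17.57
tool_pos: [400.4, -324.7, 224.5]
tcp_rot: [-0.467, 1.557, 0.81]
contact_force: [0.1, 0.1, -0.4]
grip_width: 53.8
```

```bash
cat > st.py <<'E'
from h import *
o=get_obs();M=R.from_euler('xyz',o['tcp_rot']).as_matrix();z=M[:,2];j=np.arctan2(z[1],z[0]);print(o['time'],o['tool_pos'].round(1) if hasattr(o['tool_pos'],'round') else o['tool_pos'],M[:,0].round(3),'jaw',np.degrees(j),np.round(o['contact_force'],1))
u=np.array([np.sin(j),-np.cos(j)]);n=np.array([np.cos(j),np.sin(j)]);d=np.array([501,-355])-np.array(o['tool_pos'])[:2];print('u',u,'n',n,'peg along',d@u,'lat',d@n)
E
python3 st.py
```

```text
17.5667 [ 400.4 -324.7  224.5] [ 0.01  0.01 -1.  ] jaw 73.16624964554353 [ 0.1  0.1 -0.4]
u [ 0.95714908 -0.28959566] n [0.28959566 0.95714908] peg along 105.043469426831 lat 0.1492978820294404
```

Request:
carry_out --pt "0 0 -35 0" --pt "0 0 -65 0" --pt "0 0 -82 0" --pt "0 0 -82 0" --pt "0 0 -82 0" --pt "0 0 -82 0"

```text
time: 18.07
tool_pos: [401.0, -325.3, 143.6]
tcp_rot: [-0.602, 1.557, 0.674]
contact_force: [-0.0, 0.5, -0.0]
grip_width: 53.8
```

Request:
carry_out --pt "10 -3 0 0" --pt "19 -6 0 0" --pt "24 -7 0 0" --pt "29 -9 0 0" --pt "29 -9 0 0" --pt "29 -9 0 0"

```text
time: 18.57
tool_pos: [430.1, -334.3, 143.7]
tcp_rot: [-0.604, 1.557, 0.673]
contact_force: [0.1, -0.5, -1.2]
grip_width: 53.9
```

```bash
python3 st.py; python3 - <<'E'
from h import *
s=capture('side');c=capture('scene')
save('t4.png',np.hstack([cv2.resize(s[70:220,310:460],(400,400),interpolation=cv2.INTER_CUBIC),cv2.resize(c[120:270,190:340],(400,400),interpolation=cv2.INTER_CUBIC)]))
E
```

```text
18.5667 [ 430.1 -334.3  143.7] [ 0.011  0.009 -1.   ] jaw 73.13321988275155 [ 0.1 -0.5 -1.2]
u [ 0.95698197 -0.29014739] n [0.29014739 0.95698197] peg along 73.81368066595887 lat 0.7626711461986879
```

View pics/t4.png

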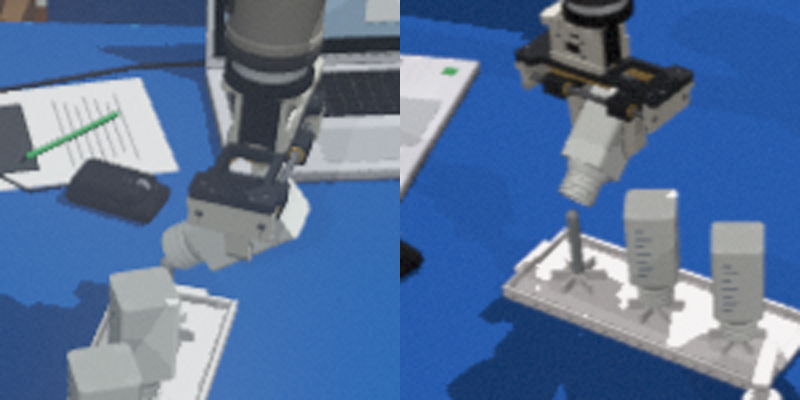

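The side crop shows the peg tip (168,266) just at the lower front of the mouth; the scene crop shows it at (572,213), right under the rim. I check heights in the bottle's mid-plane.

```bash
python3 - <<'E'
from h import *
j=np.radians(73.1);n=np.array([np.cos(j),np.sin(j),0]);u=np.array([np.sin(j),-np.cos(j),0]);p=np.array([430.1,-334.3,162.7])
def f(cam,q,off):
    c,d=ray(cam,q);x=c+d*(((p+n*off-c)@n)/(d@n))-p;return np.round([x@u,x[2]],1)
sq=lambda x,y:(310+x*.375,70+y*.375)
for nm,q,o in[('tip',(168,264),0),('lip left',(162,243),0),('lip top',(178,226),0),('lip bottom',(172,262),0),('lowshoulder near',(213,270),27),('basecorner low near',(300,240),27),('basecorner up near',(308,208),27)]:
    print(nm,f('side',sq(*q),o))
K=np.array(camera_info('scene')['camera_matrix']);T=np.linalg.inv(pose('scene'))
for nm,a,z in(('peg tip',73.8,101-162.7),('lowlip40',60,-73),('lowlip50',47,-82),('uplip40',82,-47)):
    w=p+a*u+[0,0,z];q=T[:3,:3]@w+T[:3,3];v=(K@q/q[2])[:2];print(nm,(400+(v[0]-190)/.375,(v[1]-120)/.375))
E
```

```text
tip [ 72.6 -68. ]
lip left [ 79.8 -44.9]
lip top [ 65.3 -21.3]
lip bottom [ 68.7 -64.6]
lowshoulder near [ 21.7 -41.2]
basecorner low near [-53.5  12.9]
basecorner up near [-56.1  47.8]
peg tip (np.float64(571.4834429936367), np.float64(211.1330905463079))
lowlip40 (np.float64(580.1639984492017), np.float64(213.08186616495254))
lowlip50 (np.float64(588.0458433792986), np.float64(213.70668607463145))
uplip40 (np.float64(565.5394416072908), np.float64(204.0670379274267))
```

The tip is about 3 mm below the lip, too low to hook. So I retreat 20, lower 17, then advance and feel for contact.

Request:
carry_out --pt "-10 3 0 0" --pt "-19 6 0 0" --pt "-19 6 0 0" --pt "-19 6 -10 0" --pt "-19 6 -18 0" --pt "-19 6 -18 0" --pt "-12 4 -18 0" --pt "-5 2 -18 0" --pt "0 0 -18 0" --pt "3 -1 -18 0" --pt "3 -1 -18 0"

```text
time: 19.58
tool_pos: [433.8, -335.5, 125.6]
tcp_rot: [-0.626, 1.557, 0.651]
contact_force: [-0.5, 0.1, -0.4]
grip_width: 53.7
```

```bash
python3 st.py
```

```text
19.5833 [ 433.8 -335.5  125.6] [ 0.011  0.009 -1.   ] jaw 73.14668338116577 [-0.5  0.1 -0.4]
u [ 0.95705012 -0.28992251] n [0.28992251 0.95705012] peg along 70.00101136569519 lat 0.8512686373252762
```

Request:
carry_out --pt "3 -1 0 0" --pt "6 -2 0 0" --pt "8 -2 0 0" --pt "8 -2 0 0"

```text
time: 19.92
tool_pos: [441.3, -337.5, 125.5]
tcp_rot: [-0.535, 1.558, 0.742]
contact_force: [-3.2, 1.0, 1.0]
grip_width: 53.9
```

```bash
python3 st.py
```

```text
19.9167 [ 441.3 -337.5  125.5] [ 0.01   0.009 -1.   ] jaw 73.15907843994727 [-3.2  1.   1. ]
u [ 0.95711282 -0.28971546] n [0.28971546 0.95711282] peg along 62.188713421559235 lat 0.5062319873636767
```

Contact force is along the axis (-3.3 N) at the position expected for the lower lip, so the peg is hooked inside the mouth. Now the uprighting arc.

Request:
carry_out --pt "4 -1.2 3 0" --pt "8 -2.4 5 0" --pt "12 -3.6 7 0" --pt "16 -4.8 8.5 0" --pt "20 -6 10 0" --pt "25 -7.5 11 0" --pt "25 -7.5 11 0"

```text
time: 20.5
tool_pos: [465.2, -344.2, 136.4]
tcp_rot: [-0.208, 1.558, 1.069]
contact_force: [-6.5, 1.7, 1.0]
grip_width: 53.8
```

```bash
python3 st.py
```

```text
20.5 [ 465.2 -344.2  136.4] [ 0.006  0.011 -1.   ] jaw 73.1672287039748 [-6.5  1.7  1. ]
u [ 0.95715402 -0.2895793 ] n [0.2895793  0.95715402] peg along 37.414688305366255 lat 0.06545331927849851
```

Request:
carry_out --pt "5 -1.5 1.5 0" --pt "10 -3 3 0" --pt "15 -4.5 3.5 0" --pt "20 -6 4 0" --pt "25 -7.5 4 0" --pt "30 -9 4 0" --pt "30 -9 4 0"

```text
time: 21.08
tool_pos: [494.5, -353.0, 140.4]
tcp_rot: [-0.0, 1.558, 1.277]
contact_force: [-4.6, 1.3, 1.4]
grip_width: 53.8
```

```bash
python3 st.py
```

```text
21.0833 [ 494.5 -353.   140.4] [ 0.004  0.012 -1.   ] jaw 73.17749176566514 [-4.6  1.3  1.4]
u [ 0.95720588 -0.28940785] n [0.28940785 0.95720588] peg along 6.7710638655898086 lat -0.09326183955070522
```

Request:
carry_out --pt "5 -1.5 0 0" --pt "10 -3 0 0" --pt "14 -4 -0.5 0" --pt "17 -5 -1 0" --pt "18 -5.5 -1 0" --pt "18 -5.5 -1 0"

```text
time: 21.58
tool_pos: [511.3, -357.9, 139.0]
tcp_rot: [0.269, 1.557, 1.546]
contact_force: [-5.1, 1.1, 1.3]
grip_width: 53.7
```

```bash
python3 st.py; python3 - <<'E'
from h import *
s=capture('side');save('s5.png',s)
T=np.linalg.inv(pose('side'));K=np.array(camera_info('side')['camera_matrix'])
o=get_obs()
for z in(-60,0,19,45,60):
    q=T[:3,:3]@(np.array(o['tool_pos'])+[0,0,z])+T[:3,3];print(z,(K@q/q[2])[:2].round())
g=s.astype(int).min(2)
for y in range(120,190,5): print(y,' '.join(f'{v:3d}' for v in g[y,340:410:3]))
E
```

```text
21.5833 [ 511.3 -357.9  139. ] [ 0.     0.014 -1.   ] jaw 73.17973484727528 [-5.1  1.1  1.3]
u [ 0.95721721 -0.28937038] n [0.28937038 0.95721721] peg along -10.724825538038814 lat -0.20160773199232196
-60 [368. 173.]
0 [369. 154.]
19 [370. 148.]
45 [370. 139.]
60 [370. 134.]
120 100 216 199 212 224 217 126  66  64  71  91  73  72 139  70  87  68  61 188 192 192 194 196 196
125 215 201 223 221 202 120  57  83 215 168  81  66  78  63  73 111  72  58 153 194 193 193 193 195
130 218  76  81  69  65  66  67  68  70 101 127  71  66 161 118 223 223  55  81 193 194 192 193 199
135  69  67  67  67  76  65  69  66  69  66  62  69  76  77 178 223 149  63  59 157 158 153 155 160
140  60  92 139 132 111  71  63  65  63  62  65  63  78  66 172 151  81  65  61  58  60  62  61  63
145  63  57 141 101 141 140 140 138 137 140 141 138  99 121 153 137  67  66  66  65  64  64  62  60
150  67  66  62  65  90 114 140 140 137 139 113 139 138 135 151 104  65  64  67  65  64  65  61  61
155  66  68  68  68  69  66  66 136 138 137 125 145 148 144 139  69  62  64  63  63  65  61  63  64
160  70  68  67  67  68  67  96 141 113 118 131 150 150 160 125  66  67  64  64  63  63  64  63  62
165  64  68  66  68  67  66  67 136 140 150 149 150 149 139  67  66  67  68  65  67  65  66  62  65
170  65  62  65  66  67  68  68 142 174 209 212 153 163  68  66  67  66  66  64  66  67  61  63  62
175  58  69  68  66 218 224 224 225 223 224 223 224  68  70  65  68  67  63  66  66  63  63  67  59
180  64  66  67  69 115 224 224 224 223 224 223 224 220 175 200 223 127  66  66  69  64  65  62  66
185  59  63  67  59 113 154 177 172 201 197 184 164 170 224 224 223 211 168 162 221  66  66  63  64
```

Nearly upright (roughly 5–10° left). A slight overshoot against the peg, then back to centre. Then I twist so the gripper body will clear the drying bottle.

Request:
carry_out --pt "3 -1 0 0" --pt "6 -2 0 0" --pt "9 -2.7 0 0" --pt "11 -3.3 0 0" --pt "11 -3.3 0 0"

```text
time: 22.05
tool_pos: [520.2, -360.6, 137.5]
tcp_rot: [0.601, 1.553, 1.878]
contact_force: [-7.1, 0.9, -2.8]
grip_width: 54.0
```

Request:
carry_out --pt "-6 2 0 0" --pt "-12 3.5 0 0" --pt "-17 5 0 0" --pt "-20 6 0 0" --pt "-20 6 0 0" --pt "-20 6 0 0"

```text
time: 22.55
tool_pos: [500.2, -354.6, 138.0]
tcp_rot: [0.572, 1.554, 1.849]
contact_force: [0.3, -0.0, -0.9]
grip_width: 53.8
```

```bash
python3 st.py; python3 - <<'E'
from h import *
s=capture('side');c=capture('scene')
for n,im in(('side',s),('scene',c)):
    T=np.linalg.inv(pose(n));K=np.array(camera_info(n)['camera_matrix']);o=get_obs()
    g=im.astype(int)
    for z in(-50,-35,-20,-10,0,10):
        q=T[:3,:3]@(np.array(o['tool_pos'])+[0,0,z])+T[:3,3];x,y=(K@q/q[2])[:2]
        r=g[int(round(y))];m=(r.min(1)>80)&(r.max(1)-r.min(1)<40)
        a=b=int(round(x))
        while m[a-1] or m[a-2]:a-=1
        while m[b+1] or m[b+2]:b+=1
        print(n,z,'exp',round(x,1),'row',round(y),'edges',a,b,'mid',(a+b)/2,'off mm',round(((a+b)/2-x)*q[2]/K[0,0],1),'w mm',round((b-a)*q[2]/K[0,0],1))
E
```

```text
22.55 [ 500.2 -354.6  138. ] [-0.005  0.016 -1.   ] jaw 73.17005196817001 [ 0.3 -0.  -0.9]
u [ 0.95716829 -0.28953214] n [0.28953214 0.95716829] peg along 0.867166140046251 lat -0.11571086683817233
side -50 exp 372.6 row 171 edges 359 383 mid 371.0 off mm -4.0 w mm 61.8
side -35 exp 372.9 row 167 edges 368 385 mid 376.5 off mm 9.3 w mm 43.4
side -20 exp 373.2 row 162 edges 365 388 mid 376.5 off mm 8.5 w mm 58.2
side -10 exp 373.4 row 159 edges 365 389 mid 377.0 off mm 9.2 w mm 60.4
side 0 exp 373.6 row 155 edges 365 389 mid 377.0 off mm 8.6 w mm 60.0
side 10 exp 373.8 row 152 edges 359 390 mid 374.5 off mm 1.8 w mm 77.1
scene -50 exp 255.1 row 203 edges 251 263 mid 257.0 off mm 5.6 w mm 35.6
scene -35 exp 254.7 row 199 edges 250 263 mid 256.5 off mm 5.4 w mm 38.3
scene -20 exp 254.2 row 195 edges 248 263 mid 255.5 off mm 3.8 w mm 43.9
scene -10 exp 253.9 row 192 edges 244 266 mid 255.0 off mm 3.3 w mm 64.1
scene 0 exp 253.6 row 189 edges 244 267 mid 255.5 off mm 5.6 w mm 66.7
scene 10 exp 253.2 row 186 edges 243 267 mid 255.0 off mm 5.1 w mm 69.3
```

The tilt looks upright numerically, but the height and offset of the neck are odd, so I'll look before lowering.

```bash
python3 - <<'E'
from h import *
s=capture('side');c=capture('scene');w=capture('wrist')
top=np.hstack([cv2.resize(s[110:210,325:425],(400,400),interpolation=cv2.INTER_CUBIC),cv2.resize(c[145:245,205:305],(400,400),interpolation=cv2.INTER_CUBIC)])
save('t6.png',np.vstack([top,np.hstack([cv2.resize(w[150:390,160:500],(283,200)),np.zeros((200,517,3),np.uint8)])]))
E
```

```text
(no output)
```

View pics/t6.png

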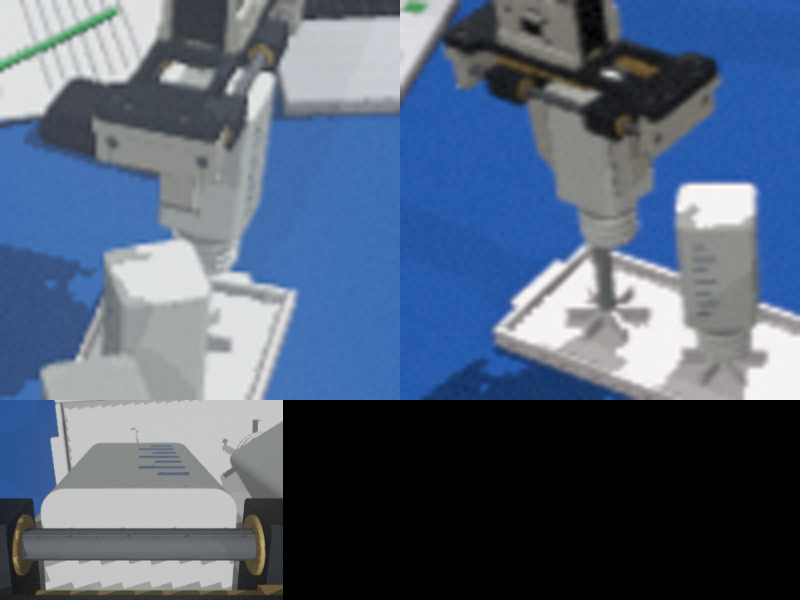

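The crops show the peg inside the mouth and the bottle close to upright, with the front of the rim at (610,243) in the scene crop. I compute the rim height.

```bash
python3 - <<'E'
from h import *
c,d=ray('scene',(205+(610-400)/4,145+243/4));h=-d[:2]/np.linalg.norm(d[:2])
for off in(10,16,20,24):
    pt=np.array([501,-355])+h*off;t=((pt-c[:2])@h)/(d[:2]@h);x=c+t*d;print(off,x.round(1))
# base corners of base seen in the wrist: edges of base at upper rows
T=wpose();o=get_obs();print(o['time'])
for z in(190,200,206):
    q=[onz('wrist',(160+x*340/283,150+(y-400)*1.2),z,T).round(1).tolist() for x,y in((42,492),(237,492))];print(z,q,np.linalg.norm(np.subtract(*q)))
E
```

```text
10 [ 507.2 -344.7   83.7]
16 [ 512.6 -342.2   88.2]
20 [ 516.3 -340.5   91.2]
24 [ 519.9 -338.8   94.2]
22.8
190 [[461.5, -376.4, 190.0], [480.3, -315.2, 190.0]] 64.02249604631172
200 [[459.2, -372.8, 200.0], [476.2, -317.4, 200.0]] 57.949633303412746
206 [[457.9, -370.6, 206.0], [473.8, -318.7, 206.0]] 54.280935879920165
```

Rim is at about z 80–87 with the peg well inside. Twist -90° so the gripper body clears dry_middle, then lower.

Request:
carry_out --pt "0 0 0 -6" --pt "0 0 0 -12" --pt "0 0 0 -19" --pt "0 0 0 -26" --pt "0 0 0 -33" --pt "0 0 0 -40" --pt "0 0 0 -47" --pt "0 0 0 -54" --pt "0 0 0 -61" --pt "0 0 0 -68" --pt "0 0 0 -75" --pt "0 0 0 -82" --pt "0 0 0 -88" --pt "0 0 0 -90" --pt "0 0 0 -90"

```text
time: 24.05
tool_pos: [500.3, -354.5, 137.5]
tcp_rot: [0.609, 1.553, 0.315]
contact_force: [-0.5, 0.3, -0.1]
grip_width: 54.1
```

```bash
python3 st.py
```

```text
24.05 [ 500.3 -354.5  137.5] [ 0.017  0.005 -1.   ] jaw -16.879815836425525 [-0.5  0.3 -0.1]
u [-0.29036511 -0.95691593] n [ 0.95691593 -0.29036511] peg along 0.25653966373319703 lat 0.7874670032048086
```

Request:
carry_out --pt "0 0 -6 0" --pt "0 0 -12 0" --pt "0 0 -18 0" --pt "0 0 -24 0" --pt "0 0 -30 0" --pt "0 0 -36 0" --pt "0 0 -42 0" --pt "0 0 -48 0" --pt "0 0 -48 0"

```text
time: 24.8
tool_pos: [499.7, -354.0, 87.8]
tcp_rot: [0.736, 1.554, 0.441]
contact_force: [-0.0, 0.0, -0.8]
grip_width: 53.6
```

```bash
python3 st.py
```

```text
24.8 [ 499.7 -354.    87.8] [ 0.015  0.007 -1.   ] jaw -16.876814809875786 [-0.   0.  -0.8]
u [-0.29031499 -0.95693114] n [ 0.95693114 -0.29031499] peg along 0.56628570561918 lat 1.4968014095706121
```

Request:
carry_out --pt "0 0 -3 0" --pt "0 0 -6 0" --pt "0 0 -9 0" --pt "0 0 -11 0" --pt "0 0 -11 0"

```text
time: 25.22
tool_pos: [499.6, -353.9, 76.4]
tcp_rot: [0.775, 1.554, 0.48]
contact_force: [0.3, -0.1, -1.5]
grip_width: 54.0
```

Request:
carry_out --pt "0 0 -2 0" --pt "0 0 -4 0" --pt "0 0 -5 0" --pt "0 0 -5 0"

```text
time: 25.55
tool_pos: [499.9, -354.3, 73.9]
tcp_rot: [0.652, 1.554, 0.358]
contact_force: [-4.0, 2.5, 15.2]
grip_width: 53.5
```

Rim is on the ribs (15 N up, at the expected height). Ease off, hold briefly, then release.

Request:
carry_out --pt "0 0 1 0" --pt "0 0 2 0" --pt "0 0 2 0"

```text
time: 25.8
tool_pos: [500.0, -354.4, 76.2]
tcp_rot: [0.615, 1.553, 0.321]
contact_force: [-0.6, 1.0, -0.7]
grip_width: 53.5
```

Request:
carry_out --pt "0 0 0 0" --pt "0 0 0 0" --pt "0 0 0 0" --pt "0 0 0 0" --pt "0 0 0 0" --pt "0 0 0 0" --hand 62

```text
time: 26.3
tool_pos: [500.1, -354.4, 76.1]
tcp_rot: [0.622, 1.553, 0.328]
contact_force: [0.8, -0.5, -0.5]
grip_width: 62.0
```

```bash
python3 st.py; python3 - <<'E'
from h import *
print(get_obs()['grip_width']); T=wpose();w=capture('wrist');s=w.astype(int);save('w7.png',w)
for y in range(120,320,10):
    r=s[y];m=(r.min(1)>165)&(r.max(1)-r.min(1)<20);x=np.where(m[200:450])[0]+200;print(y,r[326].tolist(),(x.min(),x.max()) if len(x) else 0)
E
```

```text
26.3 [ 500.1 -354.4   76.1] [ 0.017  0.006 -1.   ] jaw -16.866828963279964 [ 0.8 -0.5 -0.5]
u [-0.2901482  -0.95698172] n [ 0.95698172 -0.2901482 ] peg along 0.28692084521665 lat 1.0767672260607581
62.033482246171
120 [217, 217, 217] (np.int64(201), np.int64(439))
130 [217, 217, 218] (np.int64(202), np.int64(439))
140 [216, 216, 217] (np.int64(204), np.int64(439))
150 [172, 172, 172] (np.int64(205), np.int64(439))
160 [173, 172, 172] (np.int64(207), np.int64(438))
170 [171, 171, 172] (np.int64(208), np.int64(438))
180 [169, 169, 170] (np.int64(209), np.int64(439))
190 [171, 171, 170] (np.int64(211), np.int64(439))
200 [169, 169, 169] (np.int64(212), np.int64(439))
210 [109, 109, 109] (np.int64(214), np.int64(439))
220 [105, 107, 107] (np.int64(215), np.int64(439))
230 [104, 105, 104] (np.int64(216), np.int64(439))
240 [119, 122, 121] (np.int64(218), np.int64(439))
250 [117, 120, 118] (np.int64(219), np.int64(438))
260 [118, 121, 121] (np.int64(220), np.int64(438))
270 [172, 176, 174] (np.int64(222), np.int64(439))
280 [179, 182, 181] (np.int64(226), np.int64(444))
290 [171, 173, 173] (np.int64(220), np.int64(447))
300 [170, 175, 173] (np.int64(219), np.int64(447))
310 [70, 70, 73] 0
```

Request:
carry_out --pt "0 0 0 0" --pt "0 0 0 0" --pt "0 0 0 0" --pt "0 0 0 0" --pt "0 0 5 0" --pt "0 0 15 0" --pt "0 0 30 0" --pt "0 0 50 0" --pt "0 0 75 0" --pt "0 0 105 0" --pt "0 0 140 0" --pt "0 0 180 0" --pt "0 0 200 0" --pt "0 0 200 0" --hand 86

```text
time: 27.52
tool_pos: [501.6, -355.7, 283.6]
tcp_rot: [0.195, 1.545, -0.099]
contact_force: [0.6, -0.4, 0.4]
grip_width: 85.9
```

```bash
python3 st.py; python3 - <<'E'
from h import *
s=capture('side');c=capture('scene');save('side9.png',s);save('scene9.png',c)
a=cv2.cvtColor(cv2.imread('pics/scene0.png'),cv2.COLOR_BGR2RGB)
# compare silhouettes of each bottle in scene view: axis columns per height
T=np.linalg.inv(pose('scene'));K=np.array(camera_info('scene')['camera_matrix'])
g=c.astype(int)
for nm,xy in(('new',(501,-355)),('mid',(521,-252.5)),('end',(551,-148.5))):
    for im,l in((g,'now'),(a.astype(int),'start')):
        res=[]
        for z in(50,70,90,110,130):
            q=T[:3,:3]@np.array([*xy,z])+T[:3,3];x,y=(K@q/q[2])[:2];r=im[int(round(y))];m=(r.max(1)-r.min(1)<45)&(r.min(1)>70)
            w=np.where(m[int(x)-22:int(x)+23])[0]+int(x)-22
            if len(w): res.append((z,int(w.min()),int(w.max()),round((w.min()+w.max())/2-x,1)))
        print(nm,l,res)
d=np.abs(s.astype(int)-cv2.cvtColor(cv2.imread('pics/side0.png'),cv2.COLOR_BGR2RGB)).max(2)
for nm,(x0,y0,x1,y1) in dict(mid=(348,170,378,212),end=(333,200,364,258),cap=(268,450,298,480),brush=(195,310,260,435),case=(245,195,292,242),mouse=(333,128,375,154),pump=(222,212,262,288)).items(): print(nm,'changed frac',round((d[y0:y1,x0:x1]>40).mean(),3))
E
```

```text
27.5167 [ 501.6 -355.7  283.6] [ 0.025 -0.003 -1.   ] jaw -16.85390192999811 [ 0.6 -0.4  0.4]
u [-0.28993228 -0.95704716] n [ 0.95704716 -0.28993228] peg along -0.5044767580971223 lat -0.7574090786335468
new now [(50, 241, 278, np.float64(3.4)), (70, 246, 277, np.float64(6.0)), (90, 245, 276, np.float64(5.6)), (110, 245, 276, np.float64(6.3)), (130, 244, 267, np.float64(1.9))]
new start [(50, 241, 278, np.float64(3.4)), (70, 249, 277, np.float64(7.5)), (90, 253, 276, np.float64(9.6)), (110, 274, 276, np.float64(20.8))]
mid now [(50, 264, 308, np.float64(-0.0)), (70, 263, 307, np.float64(-0.7)), (90, 263, 307, np.float64(-0.4)), (110, 263, 307, np.float64(-0.0)), (130, 262, 293, np.float64(-7.1))]
mid start [(50, 264, 308, np.float64(-0.0)), (70, 263, 307, np.float64(-0.7)), (90, 263, 307, np.float64(-0.4)), (110, 275, 307, np.float64(6.0)), (130, 274, 293, np.float64(-1.1))]
end now [(50, 295, 336, np.float64(-1.6)), (70, 295, 325, np.float64(-7.0)), (90, 294, 325, np.float64(-7.4)), (110, 307, 325, np.float64(-0.9)), (130, 307, 325, np.float64(-0.8))]
end start [(50, 295, 336, np.float64(-1.6)), (70, 295, 325, np.float64(-7.0)), (90, 294, 325, np.float64(-7.4)), (110, 307, 325, np.float64(-0.9)), (130, 307, 326, np.float64(-0.3))]
mid changed frac 0.156
end changed frac 0.212
cap changed frac 0.0
brush changed frac 0.0
case changed frac 0.268
mouse changed frac 0.07
pump changed frac 0.056
```

Drying bottles' silhouettes match the start. Last numeric check of the placed bottle: height, tilt and stillness.

```bash
python3 - <<'E'
from h import *
for n in('scene','side'):
    a=cv2.cvtColor(cv2.imread(f'pics/{n}0.png'),cv2.COLOR_BGR2RGB).astype(int);b=cv2.cvtColor(cv2.imread(f'pics/{n}9.png'),cv2.COLOR_BGR2RGB).astype(int);c2=capture(n).astype(int)
    T=np.linalg.inv(pose(n));K=np.array(camera_info(n)['camera_matrix'])
    pr=lambda z:(lambda q:(K@q/q[2])[:2])(T[:3,:3]@np.array([501,-355,z])+T[:3,3])
    t,f=pr(146),pr(18);print(n,'axis top',t.round(1),'foot',f.round(1))
    m=(b.min(2)>95)&(b.max(2)-b.min(2)<25)
    for y in range(int(t[1])-14,int(f[1])+4,3):
        x=int(round(t[0]));w=[i for i in range(x-20,x+21) if m[y,i]]
        print(y,(w[0],w[-1],(w[0]+w[-1])/2,int(b[y,x].mean())) if w else None,end='; ')
    x0,y0=int(t[0])-25,int(t[1])-20;print('\nmotion',np.abs(c2-b)[y0:y0+80,x0:x0+50].max(2).__gt__(40).mean())
E
```

```text
scene axis top [253.1 186.7] foot [257.  221.1]
172 None; 175 None; 178 None; 181 (253, 256, 254.5, 226); 184 (249, 264, 256.5, 242); 187 (245, 267, 256.0, 243); 190 (244, 267, 255.5, 243); 193 (244, 267, 255.5, 213); 196 (245, 267, 256.0, 133); 199 (245, 267, 256.0, 133); 202 (246, 268, 257.0, 132); 205 (246, 268, 257.0, 132); 208 (246, 268, 257.0, 132); 211 (243, 269, 256.0, 133); 214 (240, 273, 256.5, 133); 217 (236, 273, 254.5, 125); 220 (233, 273, 253.0, 144); 223 (233, 273, 253.0, 140); 
motion 0.0
side axis top [373.5 152.7] foot [371.  191.8]
138 (361, 365, 363.0, 123); 141 None; 144 None; 147 (365, 370, 367.5, 129); 150 (364, 383, 373.5, 224); 153 (362, 385, 373.5, 223); 156 (361, 384, 372.5, 223); 159 (360, 384, 372.0, 223); 162 (361, 384, 372.5, 171); 165 (360, 384, 372.0, 152); 168 (360, 383, 371.5, 152); 171 (359, 383, 371.0, 164); 174 (353, 383, 368.0, 224); 177 (353, 383, 368.0, 223); 180 (353, 387, 370.0, 224); 183 (353, 393, 373.0, 224); 186 (353, 393, 373.0, 164); 189 (353, 393, 373.0, 165); 192 (353, 393, 373.0, 166); 
motion 0.0005
```

The top face is where a seated upright bottle's should be: within 3 px in scene and 1.5 px in side. The edges are vertical and there is no motion. Handing in.

```bash
python3 -c "
from plant import *
print(close_job())"
```

```text
the job is handed in; nothing more can be done
None
```

The rinsed bottle is upside down on the free peg, released, with its rim on the ribs, and the job is handed in at about 28 s of the 64. No verdict was reported.

**How it was done:** The moves could not tilt the tool, so I used the free peg to turn the bottle. I gripped it near the base and used the peg tip as a fulcrum to tip the mouth down about 40°. Then I hooked the mouth over the peg and arced the gripper until the bottle was upright. I lowered it, still gripped, to rim contact (15 N up), eased off, opened the fingers and backed straight up.

**Last checks:**
- **Placed bottle:** its top face was within about 3 pixels (scene) and 1.5 pixels (side) of where a seated bottle's should be. Its edges were vertical and nothing moved between two pictures.
- **Drying bottles:** most silhouette edges in the scene view matched the start. A few on the middle bottle's left side read differently, I think because the placed bottle now stands there.
- **Loose things:** the cap and brush looked unchanged in the side view.

**Failed or unclear:**
- Two early tries at letting the bottle swing in a loosened grip failed. It dropped flat onto the mat each time.
- The bottle slid in the grip while it was being tipped.
- In the side view some pixels changed around the drying bottles, case, mouse and pump bottle. I put that down to arm shadow and occlusion, but my picture allowance was used up, so I could not confirm it by eye.

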